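# Take the lid off the long staining tub

### The arm

A 6-joint arm with a two-finger parallel gripper is mounted at the origin on the work surface. World frame = base frame: x ahead of the robot, y to its left, z up, the work surface at z = 0. Lengths are in mm, angles in rad, forces in N, time in s.
With the tool pointing down it reaches from about 250 to 850 mm from the base axis. Payload 12.5 kg.
Tool frame: the origin (TCP) lies on the centre line of the jaws, within the pads' length; the fingertips stand 8 mm ahead of it and the grasp point (between the pads) lies 11 mm behind it; z points along the fingers, y is the line along which they close (so a half turn about z gives the same grasp; the last joint's range is limited). The gripper opens to 93 mm and grips with 3 to 60 N. Pads are 15 mm wide; open, the fingers measure 128 mm over their backs; the gripper's body (75 mm by 188 mm) begins 65 mm behind the grasp point.
Start: joints at [1.192, 0.351, 1.652, -0, 1.139, -0.085], TCP at [159.244, 526.427, 226.633] pointing down, gripper open.
Joint ranges: [-2.75, 2.75], [-0.79, 2.1], [0.01, 2.65], [-1.57, 4.71], [0.07, 3.14], [-2.87, 2.87]. Speed limits (rad/s): [2.22, 2.22, 2.79, 3.14, 3.14, 3.14].

### API

Orientations are given as [roll, pitch, yaw] about the fixed x, y, z axes, in that order (R = Rz(yaw) Ry(pitch) Rx(roll)).
In Python, from workcell import * gives the robot as it stands.
- The arm moves only by the shell command python3 -m creep 'ROWS'. ROWS is a JSON object of lists of equal length, an entry for each row: "travel": the shift along the tool's x, y, z in units of 25 mm (1.0 is 25 mm), a list of three; "twist": the turn about the tool's z in units of 180 degrees (1.0 is 180 degrees); "fingers": the opening, from 0 (shut) to 1 (fully open). A call has exactly 8 rows; each row shifts and turns the commanded pose from where the row before left it, along the tool's axes as they then stand; what a row does not reach is not made up. A row lasts 1/8 s, in which the tool goes at most 62.5 mm and 10.7 degrees, less where a joint would pass 70% of its speed; a pose out of reach is approached as far as the arm can. A call with a number of a shift or a turn outside -1 to 1 is refused whole. A call with a gripper value outside its range is refused whole. The fingers move at their own pace and stop on an object; the grip force is fixed at half the most. Time passes only in rows, so rows that do not move let the fingers close, or fill a call up. It gives the time, the measured TCP pose, the force, the opening and the grip force at its end, in the units of the state.
- get_state(): the state, without advancing time (a new reading comes with each control period).
- read_camera(name): name is "scene" or "top" or "wrist"; returns the picture (480x640x3 uint8, red, green, blue); there is no depth.
- camera_info(name): a dict with "fx", "fy", "cx", "cy" (pixels), "k1" (the pictures are not rectified: a ray, as slopes to the right and down, at radius r is drawn at 1 + k1 r^2 times it, then the intrinsics apply), "eye" and "attitude" of the camera in the world. Camera axes: x right, y up, looking along -z (the intrinsics and any distortion apply to the point x, -y, -z); pixel columns grow to the right and rows downward; lengths in mm; the calibration is good to about 2 mm. A picture is of the moment at which its call begins: read the wrist's pose just before it. camera_info takes no time and is no camera call; for the wrist camera it gives the pose at the moment of the call.
- job_done(): hands the job in; it is judged then, once.
Trained networks look in the newest picture that a camera, given by its name, has taken for a name from the list of things; names that differ only in an ending like _2 or _b are one class to them, and where a whole thing is asked for, a point or a joint stands for the part that bears it (a point fixed in the world has none). Each returns a list of dicts, best first, with "conf" (0 to 1); they miss things now and then, are a little off and sometimes report something else, mostly with a low value. They report only what shows in the picture. A call takes as long as a camera call. They do not tell look-alikes from the thing itself.
- find_in(label, camera): "bbox" ([centre column, centre row, width, height] as shares, 0 to 1, of the picture: columns of its width, rows of its height, round what is visible of it).
- landmark_of(label, camera): "location" ([column, row] as shares, 0 to 1, of the picture: columns of its width, rows of its height: a listed point, or the origin of a listed thing).
The state is a dict: "clock": time; "joints": joint angles; "joint_vel": joint speeds; "effort": joint torques, N m; "ee_pos": TCP position; "tcp_rot": TCP orientation; "contact_force": force on the tool from outside, world axes, zero at the start; "ft_torque": the same for the moment, N m; "finger_gap": opening from 0.0 (shut) to 1.0 (fully open); "grasp_force": force on a finger pad.
Only numpy, scipy, OpenCV 4.12 (cv2) and the standard library are available. Lean on these libraries where they do the work, as an engineer would, in place of code of your own. Each camera call takes 0.05 s, during which the arm holds its last target. There are 200 camera calls.

### The job

Open the long (rectangular) staining tub: take its lid by the upright tab, tip the tab end up first while the opposite edge stays on the rim, then lift the lid off and put it down (do not drop it) flat and tab upwards in the middle of the black rubber mat, and let go. Leave the tub standing where it is, and leave the square tub and its lid alone.

Things in the scene. Friction and masses are not known exactly. Their poses are not given: they have to be found in the camera images.
- long_lid_centre (a point): Centre of the long tub's loose blue lid, half-way through its 4 mm plate, 146 (x) by 106 mm (y), 90 g. Upright tab near the -x end, which faces roughly to the robot: 12 mm thick (x), 40 wide (y), 30 tall above the plate; its middle is 52 mm along -x and 17 mm above this point. Under the plate a 6 mm deep plug: laid flat on a surface, this point is 8 mm above it. z points up out of the lid.
- long_tub: Long white plastic tub, loose, 0.7 kg, 140 mm (x) by 100 mm (y) by 60 mm tall. The lid's plate rests on its rim, 60 mm above the bench; the lid's plug (126 by 86 mm) sits in its mouth with 3 mm play all round. Origin at the centre of its underside; x along its length, away from the lid's tab end.
- mat: Flat black rubber mat fixed on the bench, 220 mm (x) by 170 mm (y) by 4 mm thick. Origin at the centre of its underside, on the bench.
- square_lid_centre (a point): Centre of the blue lid (106 by 106 mm plate, same kind of tab and plug) of the other tub, which is square, 100 by 100 mm and 60 mm tall, of the same make. To be left alone.
Things that resemble listed ones, but are neither listed nor needed, are in the scene too. Leave any green or yellow look-alike of the part that bears long_lid_centre alone.

How it is judged:
By the outcome, as a careful person would: the job done as asked, in the order asked, and still so for the second after the job is handed in, with the robot touching nothing.
It also fails if it takes over 45 s, if anything falls off the work surface, if the arm or the gripper's body presses on something with over 40 N, if the wrist force passes 120 N, or if a joint passes its speed limit or range.

## Working session

There is one attempt and no reset: what is moved stays moved. The work goes in short steps, Python scripts to look and compute and a shell command to move; the robot and the scene stay as the last step left them, time stands still between calls to the robot, and variables do not carry over. Pictures are saved under pics/ and viewed, at most 12 in all, crops included, and the job is handed in when it is done.

```bash
mkdir -p pics; ls
cat > h.py <<'E'
from workcell import *
import numpy as np, cv2
from scipy.spatial.transform import Rotation as R
def rot(i):
    a=np.array(i["attitude"],float)
    return a if a.shape==(3,3) else R.from_euler('xyz',a).as_matrix() if a.size==3 else None
def ray(i,u,v):
    d=np.array([(u-i["cx"])/i["fx"],(v-i["cy"])/i["fy"]]);s=d.copy()
    for _ in range(20): s=d/(1+i["k1"]*(s@s))
    return rot(i)@np.array([s[0],-s[1],-1])
def at(i,u,v,z):
    r=ray(i,u,v);e=np.array(i["eye"]);return e+r*(z-e[2])/r[2]
def px(i,P):
    p=rot(i).T@(np.array(P)-i["eye"]);s=np.array([p[0],-p[1]])/-p[2]
    s=s*(1+i["k1"]*(s@s));return s*[i["fx"],i["fy"]]+[i["cx"],i["cy"]]
E
python3 - <<'E'
from h import *
for c in ("top","scene"):
    im=read_camera(c);i=camera_info(c);cv2.imwrite(f"pics/{c}1.png",im[:,:,::-1]);print(c,i)
    for l,z in (("long_lid_centre",62),("long_tub",0),("mat",0),("square_lid_centre",62)):
        for d in landmark_of(l,c)[:4]:
            u,v=np.array(d["location"])*[640,480];print(l,round(d["conf"],2),round(u),round(v),at(i,u,v,z).round())
print(get_state())
E
```

```text
pics
top {'fx': 532.6989949217851, 'fy': 532.6989949217851, 'cx': 311.059413040149, 'cy': 237.94739473114885, 'k1': -0.01622075459038266, 'eye': array([ 214.65249656,   26.6560162 , 1075.37080269]), 'attitude': array([ 0.19788024, -0.01412556, -1.5603532 ])}
long_lid_centre 0.98 171 178 [536. 294.  62.]
long_lid_centre 0.93 133 292 [309. 351.  62.]
long_lid_centre 0.81 249 270 [353. 133.  62.]
mat 0.59 454 182 [ 555. -286.    0.]
mat 0.56 328 189 [535. -21.   0.]
square_lid_centre 0.58 330 189 [518. -21.  62.]
scene {'fx': 608.6691564231261, 'fy': 608.6691564231261, 'cx': 316.21752902061706, 'cy': 244.5502468971332, 'k1': -0.17284520704862905, 'eye': array([1070.55995491, -212.38638573, 1248.54284767]), 'attitude': array([ 5.20034435e-01, -1.23605672e-03,  1.23696110e+00])}
long_lid_centre 0.86 455 247 [539. 306.  62.]
long_lid_centre 0.86 355 214 [382. 122.  62.]
long_lid_centre 0.69 435 178 [348. 345.  62.]
long_tub 0.68 454 247 [510. 331.   0.]
mat 0.85 202 348 [ 559. -295.    0.]
square_lid_centre 0.95 315 282 [516. -21.  62.]
{'clock': 0.5, 'joints': array([ 1.19238463e+00,  3.50725147e-01,  1.65182126e+00, -2.88858929e-05,
        1.13911010e+00, -8.46256591e-02]), 'joint_vel': array([-2.17349728e-04, -3.27448267e-05, -2.75432313e-04,  4.05632400e-04,
        3.89320541e-04,  1.49524668e-03]), 'effort': array([-6.86497351e-04, -4.96961403e+01, -2.85327995e+01,  6.98972144e-02,
        2.25880643e-02,  6.07507985e-06]), 'ee_pos': array([159.25315409, 526.40943791, 226.61068369]), 'tcp_rot': array([-3.14152681e+00,  2.07436020e-05,  2.84781870e+00]), 'contact_force': array([-0.0492516 , -0.68611496, -0.7657549 ]), 'ft_torque': array([ 0.02060576, -0.01355566,  0.0223486 ]), 'grasp_force': 0.0, 'finger_gap': 0.9996187112933997}
```

View pics/top1.png

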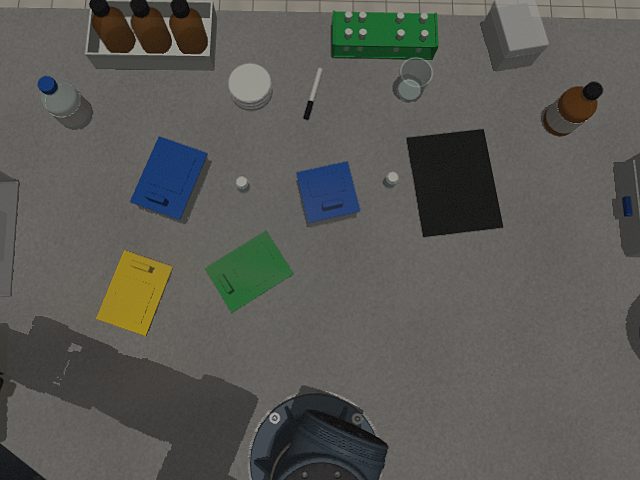

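View pics/scene1.png

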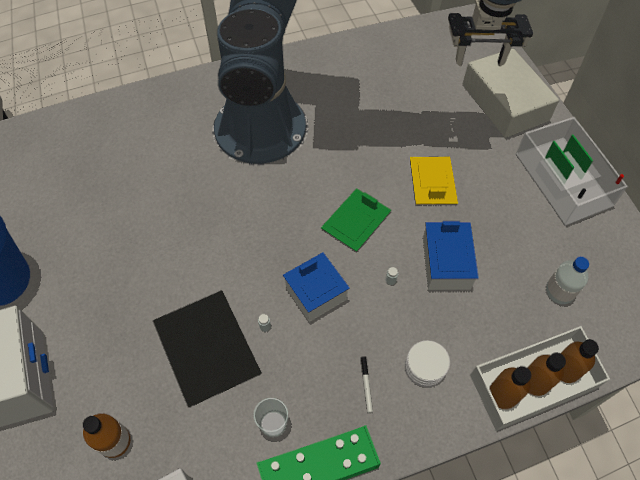

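Candidates for the long lid in the top picture: the blue rectangle at (171,178), the blue square at (328,190), green at (249,270) and yellow at (133,292). I choose the blue rectangle at (171,178), with its tab at (157,199). The mat is at (454,182).

```bash
cat >> h.py <<'E'
def lid_rect(c,im,i,z,box,colour="blue"):
    h=cv2.cvtColor(im,cv2.COLOR_RGB2HSV)
    m=cv2.inRange(h,(105,120,40),(130,255,255)) if colour=="blue" else cv2.inRange(h,(0,0,0),(180,255,45))
    k=np.zeros_like(m);x0,y0,x1,y1=box;k[y0:y1,x0:x1]=m[y0:y1,x0:x1]
    k=cv2.morphologyEx(k,cv2.MORPH_OPEN,np.ones((3,3)))
    C=max(cv2.findContours(k,0,2)[0],key=cv2.contourArea)[:,0]
    P=np.array([at(i,u,v,z)[:2] for u,v in C],np.float32)
    return cv2.minAreaRect(P)
E
python3 - <<'E'
from h import *
for c,b,bm in (("top",(115,120,225,230),(395,115,520,245)),("scene",(415,210,490,300),(145,285,265,410))):
    im=read_camera(c);i=camera_info(c)
    print(c,"lid",lid_rect(c,im,i,63,b),"mat",lid_rect(c,im,i,4,bm,"black"))
    if c=="top": cv2.imwrite("pics/crop1.png",cv2.resize(im[120:230,100:240,::-1],None,fx=5,fy=5))
i=camera_info("top")
E
```

```text
top lid ((537.0946655273438, 297.544677734375), (105.66573333740234, 145.20835876464844), 70.896728515625) mat ((554.8777465820312, -285.321533203125), (218.0833740234375, 169.2793731689453), 7.736531734466553)
scene lid ((539.2916259765625, 295.0093994140625), (105.77764892578125, 147.81027221679688), 70.7046890258789) mat ((558.9876098632812, -287.9656982421875), (218.84933471679688, 168.21783447265625), 7.68632173538208)
```

Run:
```python
from h import *
i=camera_info("top"); print("tab top px->",at(i,157,199,94).round(),"mat corners",[at(i,u,v,4)[:2].round() for u,v in ((407,136),(484,129),(503,227),(424,237))])
print("lid corners",[at(i,u,v,64)[:2].round() for u,v in ((160,137),(208,152),(181,219),(131,203))])
print(camera_info("wrist"),get_state()["ee_pos"])
```

```text
tab top px-> [483. 309.  94.] mat corners [array([ 655., -189.]), array([ 674., -356.]), array([ 458., -384.]), array([ 435., -219.])]
lid corners [array([620., 320.]), array([590., 222.]), array([452., 268.]), array([483., 368.])]
{'fx': 430.2250563078228, 'fy': 430.2250563078228, 'cx': 318.89451454754123, 'cy': 239.43431147270098, 'k1': -0.002327943382408511, 'eye': array([ 86.03704961, 548.34732729, 386.85618441]), 'attitude': array([-2.79390126e-01, -1.05160935e-03,  1.27681165e+00])} [159.22583307 526.42392706 226.62599905]
```

View pics/crop1.png

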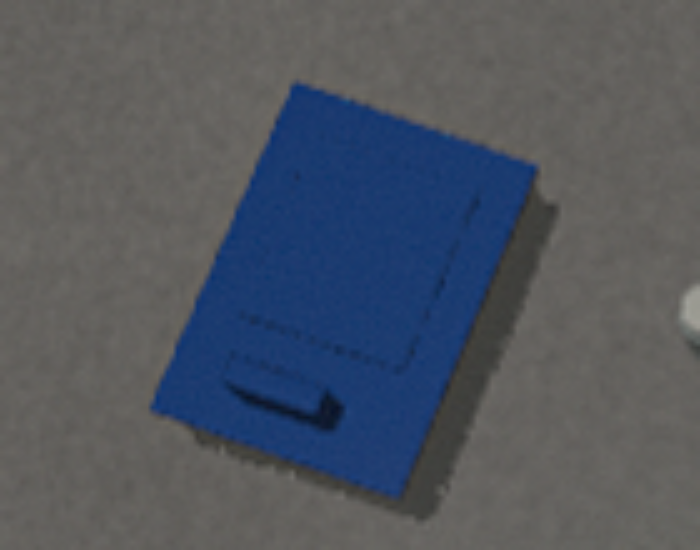

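Crop: the blue rectangular lid, with its tab at the lower-left short end (crop (285,385), full picture (157,197)), facing the robot, as the description says. Lid centre is about (538,296) with the x-axis at -19.2°. The measured size is 106×146, which matches. The mat is at about (557,-287) with yaw 7.7°. I'll grip across the tab's 40 mm width so the lid can pivot between the pads.

```bash
python3 -m creep '{"travel":[[0,0,0],[-1,-0.25,0],[-1,-0.25,0],[-1,-0.25,0],[-1,-0.25,0],[-1,-0.25,0],[-1,-0.25,0],[-1,-0.25,0]],"twist":[0.0133,0,0,0,0,0,0,0],"fingers":[1,1,1,1,1,1,1,1]}'
python3 -m creep '{"travel":[[-1,-0.25,0.2],[-1,-0.25,0.4],[-1,-0.25,0.4],[-1,-0.25,0.4],[-1,-0.25,0.4],[-1,-0.25,0.4],[-1,-0.25,0.4],[0,-0.2,0.4]],"twist":[0,0,0,0,0,0,0,0],"fingers":[1,1,1,1,1,1,1,1]}'
python3 - <<'E'
from h import *
i=camera_info("wrist");im=read_camera("wrist");cv2.imwrite("pics/w1.png",im[:,:,::-1])
s=get_state();print(s["clock"],s["ee_pos"],s["tcp_rot"],s["contact_force"],i)
print(px(i,[489,313,94]),px(i,[538,296,64]))
for d in landmark_of("long_lid_centre","wrist"):
    u,v=np.array(d["location"])*[640,480];print(d["conf"],u,v,at(i,u,v,62))
E
```

```text
clock: 1.6
ee_pos: [310.7, 427.0, 226.7]
tcp_rot: [3.141, 0.0, 2.806]
contact_force: [0.2, 0.5, -0.2]
finger_gap: 1.0
grasp_force: 0.0
clock: 2.6
ee_pos: [460.1, 323.1, 151.1]
tcp_rot: [3.141, 0.0, 2.804]
contact_force: [-0.1, 0.4, 0.2]
finger_gap: 1.003
grasp_force: 0.0
2.65 [458.50081924 322.70872509 149.78076381] [-3.13977725e+00 -1.55664160e-03  2.80491839e+00] [-0.70937777 -0.62642094 -2.00643216] {'fx': 430.2250563078228, 'fy': 430.2250563078228, 'cx': 318.89451454754123, 'cy': 239.43431147270098, 'k1': -0.002327943382408511, 'eye': array([387.92241408, 348.21058781, 311.34533512]), 'attitude': array([-2.79575820e-01, -1.21820728e-03,  1.23342374e+00])}
[318.83521007 316.83842302] [319.06002381 368.47231524]
0.71 319.68 365.712 [537.39507768 296.64819292  62.        ]
0.68 23.616 180.192 [365.06262447 174.99477463  62.        ]
```

View pics/w1.png

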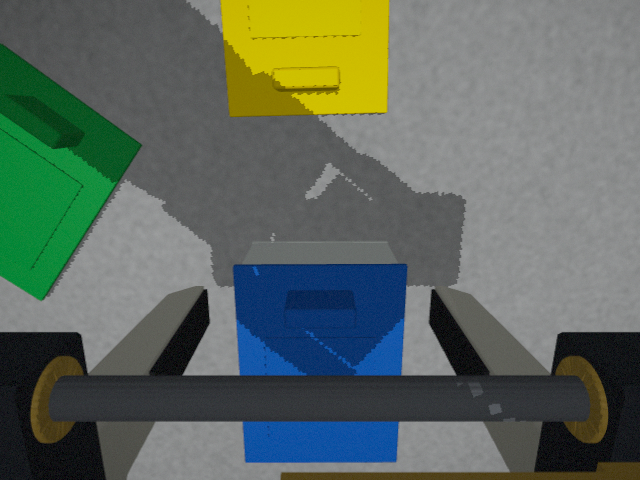

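The wrist view agrees with the estimate: the tab's top face is at (320,318), predicted (319,317). Moving over the tab, then down.

```bash
python3 -m creep '{"travel":[[-0.6,0,0],[-0.68,0.03,0.3],[0,0,0.6],[0,0,0.6],[0,0,0.6],[0,0,0.4],[0,0,0.2],[0,0,0]],"twist":[0,0,0,0,0,0,0,0],"fingers":[1,1,1,1,1,1,1,1]}'
python3 -m creep '{"travel":[[0,0,0],[0,0,0],[0,0,0],[0,0,0],[0,0,0],[0,0,0],[0,0,0],[0,0,0]],"twist":[0,0,0,0,0,0,0,0],"fingers":[0.6,0.3,0.3,0.3,0.3,0.3,0.3,0.3]}'
```

```text
clock: 3.7
ee_pos: [489.7, 314.0, 84.0]
tcp_rot: [-3.141, -0.0, 2.806]
contact_force: [0.3, 0.6, 0.3]
finger_gap: 0.999
grasp_force: 0.0
clock: 4.7
ee_pos: [489.7, 314.0, 84.1]
tcp_rot: [-3.142, -0.0, 2.806]
contact_force: [0.7, -0.5, 1.6]
finger_gap: 0.43
grasp_force: 30.0
```

```bash
python3 -m creep '{"travel":[[-0.12,0,0],[-0.04,0,-0.1],[-0.02,0,-0.1],[-0.02,0,-0.1],[-0.02,0,-0.1],[0,0,0],[0,0,0],[0,0,0]],"twist":[0,0,0,0,0,0,0,0],"fingers":[0.3,0.3,0.3,0.3,0.3,0.3,0.3,0.3]}'
python3 - <<'E'
from h import *
a=read_camera("wrist");i=camera_info("wrist");b=read_camera("scene")
c=np.hstack([a[200:480,160:480],cv2.resize(b[210:305,405:505],(295,280),interpolation=2)])
cv2.imwrite("pics/t1.png",c[:,:,::-1])
E
```

```text
clock: 5.7
ee_pos: [495.1, 312.2, 94.2]
tcp_rot: [3.141, 0.0, 2.806]
contact_force: [0.3, -0.2, -0.8]
finger_gap: 0.428
grasp_force: 30.0
```

View pics/t1.png

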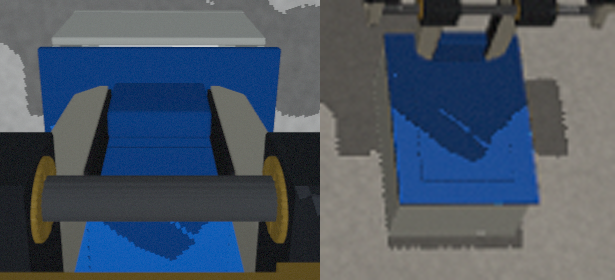

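```bash
cat >> h.py <<'E'
def corners(im,box):
    h=cv2.cvtColor(im,cv2.COLOR_RGB2HSV);m=cv2.inRange(h,(105,120,40),(130,255,255))
    k=np.zeros_like(m);x0,y0,x1,y1=box;k[y0:y1,x0:x1]=m[y0:y1,x0:x1]
    C=max(cv2.findContours(k,0,2)[0],key=cv2.contourArea)
    return cv2.approxPolyDP(C,3,True)[:,0].tolist()
def model(i,th,piv,yaw,z0=60,w=53):
    "plate top far corners, near corners for tilt th about far rim edge"
    X=np.array([np.cos(yaw),np.sin(yaw),0]);Y=np.array([-X[1],X[0],0]);out=[]
    for x,y in ((0,w),(0,-w),(-146,-w),(-146,w)):
        xr=x*np.cos(th)+4*np.sin(th);zr=-x*np.sin(th)+4*np.cos(th)
        out.append(px(i,np.r_[piv,0]+X*xr+Y*y+[0,0,z0+zr]).round(1).tolist())
    return out
E
python3 - <<'E'
from h import *
yaw=np.deg2rad(-19.2);X=np.array([np.cos(yaw),np.sin(yaw)]);c=np.array([538,296.])
for n,b in (("scene",(415,205,490,300)),("top",(115,120,225,235))):
    im=read_camera(n);i=camera_info(n);print(n,corners(im,b))
    print(" tilt",model(i,10/122,c+X*(73+2),yaw));print(" flat up 10",model(i,0,c+X*(73+5),yaw,70));print(" orig",model(i,0,c+X*73,yaw))
E
```

```text
scene [[427, 222], [432, 278], [478, 278], [471, 223], [461, 231], [461, 221], [446, 221], [441, 231], [436, 222]]
 tilt [[478.3, 277.7], [431.0, 277.8], [426.0, 218.6], [471.4, 218.9]]
 flat up 10 [[479.6, 276.7], [431.8, 276.9], [426.0, 219.9], [471.3, 220.1]]
 orig [[478.2, 276.8], [430.9, 276.9], [425.1, 220.4], [470.1, 220.6]]
top [[159, 133], [157, 148], [163, 164], [176, 173], [184, 169], [196, 175], [207, 150]]
 tilt [[159.6, 134.1], [208.6, 151.2], [179.1, 216.3], [128.5, 198.1]]
 flat up 10 [[158.8, 130.9], [208.2, 148.2], [179.8, 215.5], [129.2, 197.4]]
 orig [[159.1, 135.1], [208.1, 152.2], [179.9, 219.1], [129.9, 201.1]]
```

Run:
```python
from h import *
yaw=np.deg2rad(-19.2);X=np.array([np.cos(yaw),np.sin(yaw)]);c=np.array([538,296.])
for n,b in (("scene",(415,205,490,300)),("top",(115,120,225,235))):
    im0=cv2.imread(f"pics/{n}1.png");im=read_camera(n)[:,:,::-1];x0,y0,x1,y1=b
    cv2.imwrite(f"pics/{n}2.png",im)
    print(n,corners(im0[:,:,::-1],b))
def prof(im,cols,rows): return im[rows[0]:rows[1],cols[0]:cols[1]].mean(1).round().astype(int).tolist()
a=cv2.imread("pics/scene1.png");b=cv2.imread("pics/scene2.png")
print("BGR rows 272-292, cols 445-465");
for r,(p,q) in enumerate(zip(prof(a,(445,465),(272,294)),prof(b,(445,465),(272,294)))): print(272+r,p,q)
a=cv2.imread("pics/scene1.png")[200:310,400:510];b=b[200:310,400:510]
cv2.imwrite("pics/cmp.png",cv2.resize(np.hstack([a,b]),None,fx=3.6,fy=3.6,interpolation=0))
```

```text
scene [[426, 222], [431, 278], [477, 277], [470, 223]]
top [[158, 137], [130, 201], [179, 218], [206, 153]]
BGR rows 272-292, cols 445-465
272 [138, 73, 28] [152, 80, 31]
273 [137, 72, 28] [150, 79, 31]
274 [137, 72, 27] [150, 79, 32]
275 [137, 72, 27] [150, 78, 31]
276 [138, 72, 27] [150, 79, 32]
277 [134, 69, 24] [153, 80, 31]
278 [110, 66, 47] [143, 75, 32]
279 [84, 88, 88] [86, 75, 70]
280 [91, 99, 101] [98, 108, 111]
281 [91, 98, 99] [98, 106, 108]
282 [91, 98, 99] [98, 106, 107]
283 [91, 98, 99] [98, 106, 107]
284 [91, 98, 99] [98, 106, 107]
285 [91, 98, 99] [98, 106, 107]
286 [91, 98, 99] [98, 106, 107]
287 [91, 98, 99] [98, 106, 107]
288 [91, 99, 100] [102, 110, 111]
289 [85, 90, 92] [99, 107, 108]
290 [69, 73, 76] [82, 88, 90]
291 [77, 81, 84] [76, 80, 83]
292 [103, 109, 113] [76, 81, 83]
293 [118, 125, 129] [80, 84, 87]
```

View pics/cmp.png

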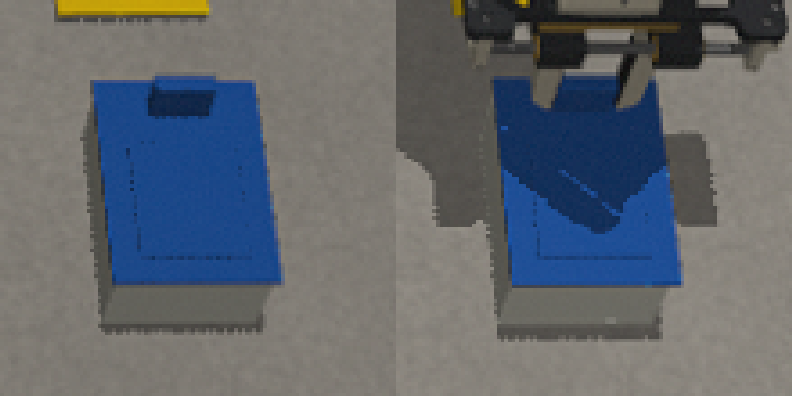

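Run:
```python
from h import *
yaw=np.deg2rad(-19.2);X=np.array([np.cos(yaw),np.sin(yaw)]);c=np.array([538,296.])
# top: blue mask edge columns by column, far edge subpixel
a=cv2.imread("pics/top1.png").astype(int);b=cv2.imread("pics/top2.png").astype(int)
for col in (170,185,200):
    f=lambda im:(im[125:165,col,0]-im[125:165,col,2]).tolist()
    for im in(a,b):
        g=np.array(f(im));j=np.argmax(g>45);print(col,125+j-(g[j]-45)/(g[j]-g[j-1]),end=" ")
    print()
i=camera_info("wrist");im=read_camera("wrist");print(corners(im,(100,200,560,480)))
h=10.1
for sh in (0,2): print("tilt",sh,model(i,h/122,c+X*(73+3+sh),yaw))
print("flat",model(i,0,c+X*(73+5.7),yaw,70))
w=cv2.imread("pics/w1.png");print("w1 corners",corners(w[:,:,::-1],(200,200,440,480)))
for n in("scene","top"):
    i=camera_info(n)
    for t,m in (("tilt",model(i,h/122,c+X*(73+4),yaw)),("flat",model(i,0,c+X*(73+5.7),yaw,70))): print(n,t,(np.array(m)-model(i,0,c+X*73,yaw)).round(1).tolist())
```

```text
170 139.7377049180328 170 136.2528735632184 
185 145.28169014084506 185 141.6060606060606 
200 150.27142857142857 200 146.63235294117646 
[[198, 248], [206, 332], [235, 293], [258, 285], [267, 285], [271, 290], [267, 312], [269, 338], [261, 375], [377, 375], [369, 338], [371, 312], [367, 290], [371, 285], [403, 293], [432, 332], [440, 253], [437, 247]]
tilt 0 [[412.8, 489.8], [221.2, 490.0], [193.8, 244.2], [438.8, 244.0]]
tilt 2 [[412.6, 492.6], [221.4, 492.9], [194.1, 248.6], [438.5, 248.4]]
flat [[416.5, 509.0], [217.4, 509.3], [195.4, 247.0], [437.3, 246.7]]
w1 corners [[233, 266], [240, 375], [400, 375], [406, 264]]
scene tilt [[0.3, 1.7], [0.2, 1.8], [1.0, -1.0], [1.4, -1.0]]
scene flat [[1.4, 0.2], [1.0, 0.3], [0.9, -0.2], [1.3, -0.2]]
top tilt [[0.9, -1.9], [0.8, -1.9], [-0.4, -3.8], [-1.0, -3.9]]
top flat [[-0.2, -4.5], [0.2, -4.3], [0.0, -3.9], [-0.5, -4.0]]
```

The evidence suggests the lid came up with little or no tilt, because the 30 N grip is stiff in rotation. I'll put it straight back, release, and test whether commanding the opening just at contact gives a lighter grip.

```bash
python3 -m creep '{"travel":[[0.02,0,0.1],[0.02,0,0.1],[0.02,0,0.1],[0.04,0,0.1],[0,0,0],[0,0,0],[0,0,0],[0,0,0]],"twist":[0,0,0,0,0,0,0,0],"fingers":[0.3,0.3,0.3,0.3,0.3,0.5,0.5,0.5]}'
python3 -m creep '{"travel":[[0.06,0,0],[0,0,0],[0,0,0],[0,0,0],[0,0,0],[0,0,0],[0,0,0],[0,0,0]],"twist":[0,0,0,0,0,0,0,0],"fingers":[0.5,0.44,0.43,0.43,0.43,0.43,0.43,0.43]}'
python3 - <<'E'
from h import *
s=get_state();print(s["finger_gap"],s["grasp_force"])
b=read_camera("top").astype(int)[:,:,::-1]
for col in (170,185,200):
    g=b[125:165,col,0]-b[125:165,col,2];j=np.argmax(g>45);print(col,125+j-(g[j]-45)/(g[j]-g[j-1]))
E
```

```text
clock: 7.05
ee_pos: [492.4, 313.0, 83.9]
tcp_rot: [-3.141, -0.0, 2.806]
contact_force: [0.2, -0.0, 0.2]
finger_gap: 0.497
grasp_force: 0.0
clock: 8.05
ee_pos: [491.1, 313.5, 84.1]
tcp_rot: [3.142, 0.0, 2.806]
contact_force: [-0.2, 0.7, -0.6]
finger_gap: 0.43
grasp_force: 0.4
0.42989983252716235 0.389120711479336
170 136.58333333333334
185 141.7462686567164
200 147.16216216216216
```

The far edge is in the same place with the lid lowered as it was raised (141.7 against 141.6). So the lid was tipping, and the earlier shift was just the 3 mm play plus a little sliding. I'll grip firmly again and tip along the arc, without pushing.

```bash
python3 -m creep '{"travel":[[0,0,0],[0,0,0],[0,0,0],[-0.03,0,-0.16],[-0.03,0,-0.16],[-0.03,0,-0.16],[-0.04,0,-0.16],[-0.05,0,-0.16]],"twist":[0,0,0,0,0,0,0,0],"fingers":[0.3,0.3,0.3,0.3,0.3,0.3,0.3,0.3]}'
python3 -m creep '{"travel":[[-0.05,0,-0.16],[-0.06,0,-0.16],[-0.06,0,-0.16],[-0.06,0,-0.16],[0,0,0],[0,0,0],[0,0,0],[0,0,0]],"twist":[0,0,0,0,0,0,0,0],"fingers":[0.3,0.3,0.3,0.3,0.3,0.3,0.3,0.3]}'
python3 - <<'E'
from h import *
a=read_camera("top");a_=a.astype(int)[:,:,::-1];b=read_camera("scene");w=read_camera("wrist")
for col in (170,185,200):
    g=a_[125:165,col,0]-a_[125:165,col,2];j=np.argmax(g>45);print(col,125+j-(g[j]-45)/(g[j]-g[j-1]))
print(corners(b,(415,195,490,300)))
c=np.hstack([cv2.resize(w[180:480,140:500],(400,333)),cv2.resize(b[200:300,400:510],(366,333),interpolation=0)])
cv2.imwrite("pics/t2.png",c[:,:,::-1])
E
```

```text
clock: 9.1
ee_pos: [495.5, 312.0, 104.5]
tcp_rot: [3.142, 0.0, 2.806]
contact_force: [-0.5, -0.7, -0.6]
finger_gap: 0.428
grasp_force: 30.0
clock: 10.1
ee_pos: [500.7, 310.1, 120.0]
tcp_rot: [-3.141, -0.0, 2.806]
contact_force: [-0.1, -0.7, -0.8]
finger_gap: 0.431
grasp_force: 30.0
170 125.75714285714285
185 131.18072289156626
200 136.21176470588236
[[429, 219], [435, 274], [482, 275], [474, 220], [464, 227], [464, 218], [448, 218], [443, 227], [438, 219]]
```

View pics/t2.png

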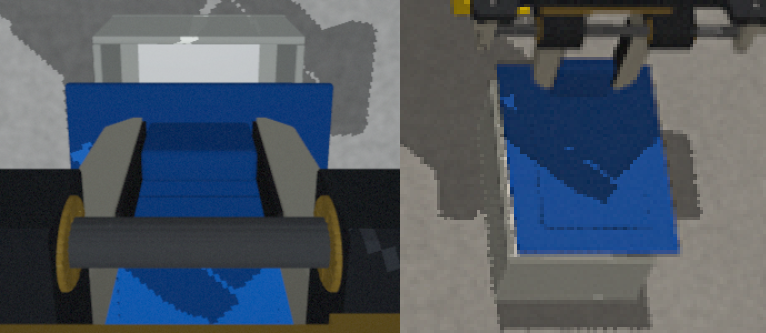

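The second lift came up flat: the white rim shows along the far edge, and the far edge moved 10 px. I'll put it straight back and use a light grip (via the opening value) so the lid can pivot between the pads.

```bash
python3 -m creep '{"travel":[[0.06,0,0.16],[0.06,0,0.16],[0.06,0,0.16],[0.05,0,0.16],[0.05,0,0.16],[0.04,0,0.16],[0.03,0,0.16],[0.03,0,0.16]],"twist":[0,0,0,0,0,0,0,0],"fingers":[0.3,0.3,0.3,0.3,0.3,0.3,0.3,0.3]}'
python3 -m creep '{"travel":[[0.03,0,0.16],[0,0,0],[0,0,0],[0,0,0],[0,0,0],[0,0,0],[0,0,0],[0,0,0]],"twist":[0,0,0,0,0,0,0,0],"fingers":[0.3,0.3,0.45,0.45,0.44,0.429,0.429,0.429]}'
python3 - <<'E'
from h import *
a=read_camera("top");a_=a.astype(int)[:,:,::-1];b=read_camera("scene")
for col in (170,185,200):
    g=a_[125:165,col,0]-a_[125:165,col,2];j=np.argmax(g>45);print(col,125+j-(g[j]-45)/(g[j]-g[j-1]))
print(corners(b,(415,195,490,300)))
s=get_state();print(s["finger_gap"],s["grasp_force"])
E
```

```text
clock: 11.25
ee_pos: [491.8, 313.3, 87.9]
tcp_rot: [3.142, 0.0, 2.806]
contact_force: [-0.1, -0.4, -0.9]
finger_gap: 0.426
grasp_force: 30.0
clock: 12.25
ee_pos: [491.2, 313.5, 84.1]
tcp_rot: [3.142, 0.0, 2.806]
contact_force: [0.4, -0.4, 0.7]
finger_gap: 0.429
grasp_force: 2.1
170 136.58823529411765
185 141.7058823529412
200 147.1267605633803
[[426, 224], [432, 278], [478, 278], [470, 225], [461, 232], [459, 222], [445, 222], [441, 231], [435, 224]]
0.42926455197861324 2.1129489317536354
```

```bash
python3 -m creep '{"travel":[[0,0,0],[-0.02,0,-0.1],[-0.02,0,-0.1],[-0.03,0,-0.1],[-0.03,0,-0.1],[0,0,0],[0,0,0],[0,0,0]],"twist":[0,0,0,0,0,0,0,0],"fingers":[0.4293,0.4293,0.4293,0.4293,0.4293,0.4293,0.4293,0.4293]}'
cat > chk.py <<'E'
from h import *
a=read_camera("top");a_=a.astype(int)[:,:,::-1];b=read_camera("scene");w=read_camera("wrist")
for col in (170,185,200):
    g=a_[110:165,col,0]-a_[110:165,col,2];j=np.argmax(g>45);print(col,(110+j-(g[j]-45)/(g[j]-g[j-1])).round(1))
print(corners(b,(415,195,490,300)))
print("wrist",corners(w,(100,180,560,480))[:3],corners(w,(100,180,560,480))[-3:])
E
python3 chk.py
```

```text
clock: 13.35
ee_pos: [493.5, 312.7, 94.1]
tcp_rot: [-3.142, 0.0, 2.806]
contact_force: [-0.2, -0.0, -0.4]
finger_gap: 0.429
grasp_force: 1.6
170 136.3
185 141.6
200 147.1
[[427, 221], [432, 279], [478, 278], [471, 222], [461, 230], [461, 221], [446, 221], [440, 230], [436, 222]]
wrist [[198, 253], [205, 332], [209, 332]] [[433, 332], [440, 260], [437, 251]]
```

The far edge stays put (141.7→141.6) while the near edge rises (scene row 224→221), so this is a true tip. Continuing along the arc.

```bash
python3 -m creep '{"travel":[[-0.03,0,-0.14],[-0.04,0,-0.14],[-0.05,0,-0.14],[-0.05,0,-0.14],[-0.06,0,-0.14],[-0.06,0,-0.14],[-0.06,0,-0.14],[0,0,0]],"twist":[0,0,0,0,0,0,0,0],"fingers":[0.4293,0.4293,0.4293,0.4293,0.4293,0.4293,0.4293,0.4293]}'
python3 chk.py
python3 - <<'E'
from h import *
b=read_camera("scene");w=read_camera("wrist")
c=np.hstack([cv2.resize(w[150:480,140:500],(400,366)),cv2.resize(b[190:300,400:510],(366,366),interpolation=0)])
cv2.imwrite("pics/t3.png",c[:,:,::-1])
E
```

```text
clock: 14.5
ee_pos: [502.0, 309.8, 118.9]
tcp_rot: [3.141, 0.0, 2.806]
contact_force: [0.2, 0.4, -0.3]
finger_gap: 0.427
grasp_force: 1.6
170 138.3
185 143.6
200 148.9
[[429, 216], [432, 279], [477, 279], [474, 218], [464, 228], [463, 217], [449, 217], [443, 228], [438, 217]]
wrist [[195, 244], [210, 330], [233, 294]] [[403, 293], [428, 331], [443, 244]]
```

View pics/t3.png

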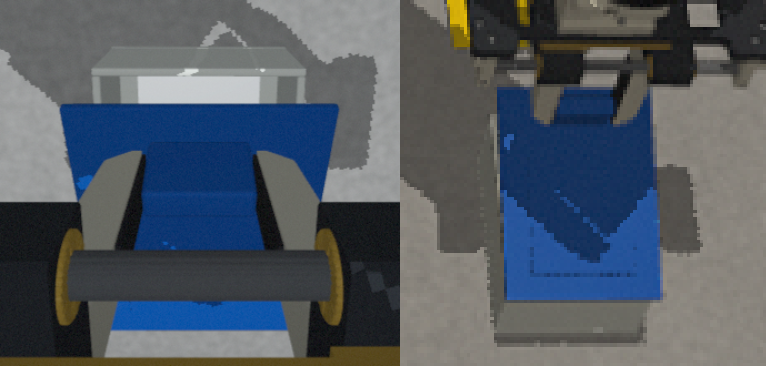

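The lid is tilted about 16° with its far edge resting on the rim, and the tub is intact. Now a firm grip, lift clear and traverse.

```bash
python3 -m creep '{"travel":[[0,0,0],[0,0,0],[0,0,-0.2],[0,0,-0.4],[0,0,-0.7],[0,0,-0.8],[0,0,-0.8],[0,0,-0.5]],"twist":[0,0,0,0,0,0,0,0],"fingers":[0.3,0.3,0.3,0.3,0.3,0.3,0.3,0.3]}'
python3 - <<'E'
from h import *
s=get_state();p=s["ee_pos"];print(p,s["tcp_rot"])
b=read_camera("scene");w=read_camera("wrist")
print("wrist",corners(w,(100,150,560,480))[:3],corners(w,(100,150,560,480))[-3:])
X=np.array([np.cos(np.deg2rad(7.7)),np.sin(np.deg2rad(7.7))]);Y=np.array([-X[1],X[0]])
t=np.array([557,-287])-X*(52-12.4);d=t-p[:2]
print("target",t,"after twist, units tool x,y:",d@-X/25,d@Y/25)
E
```

```text
clock: 15.75
ee_pos: [502.1, 310.0, 205.7]
tcp_rot: [3.14, 0.001, 2.806]
contact_force: [-0.5, -0.3, -1.3]
finger_gap: 0.425
grasp_force: 30.0
[502.10323121 309.97634233 205.68061584] [3.14010999e+00 1.37416532e-03 2.80596816e+00]
wrist [[194, 247], [210, 331], [235, 293]] [[428, 331], [444, 250], [442, 244]]
target [ 517.75706529 -292.30585294] after twist, units tool x,y: 2.6073922923361845 -23.95795738076221
```

```bash
python3 -m creep '{"travel":[[0,0,0],[0,0,0],[0,0,0],[0.1,-0.5,0],[0.1,-1,0],[0.1,-1,0],[0.1,-1,0],[0.1,-1,0]],"twist":[-0.05,-0.05,-0.0495,0,0,0,0,0],"fingers":[0.3,0.3,0.3,0.3,0.3,0.3,0.3,0.3]}'
python3 -m creep '{"travel":[[0.1,-1,0],[0.1,-1,0],[0.1,-1,0],[0.1,-1,0],[0.1,-1,0],[0.1,-1,0],[0.1,-1,0],[0.1,-1,0]],"twist":[0,0,0,0,0,0,0,0],"fingers":[0.3,0.3,0.3,0.3,0.3,0.3,0.3,0.3]}'
python3 -m creep '{"travel":[[0.1,-1,0],[0.1,-1,0],[0.2,-1,0],[0.2,-1,0],[0.2,-1,0],[0.2,-1,0],[0.2,-1,0],[0.1,-1,0]],"twist":[0,0,0,0,0,0,0,0],"fingers":[0.3,0.3,0.3,0.3,0.3,0.3,0.3,0.3]}'
python3 - <<'E'
from h import *
s=get_state();p=s["ee_pos"];print(p,s["tcp_rot"])
X=np.array([np.cos(np.deg2rad(7.7)),np.sin(np.deg2rad(7.7))]);Y=np.array([-X[1],X[0]])
t=np.array([557,-287])-X*(52-12.4);d=t-p[:2]
print("units",d@-X/25,d@Y/25)
w=read_camera("wrist");b=read_camera("scene")
print("wrist",corners(w,(100,150,560,480))[:3],corners(w,(100,150,560,480))[-3:])
a=read_camera("top");
c=np.hstack([cv2.resize(b,(400,300)),cv2.resize(a,(400,300))])
cv2.imwrite("pics/t4.png",c[:,:,::-1])
E
```

```text
clock: 16.85
ee_pos: [504.0, 195.1, 203.3]
tcp_rot: [-3.141, -0.001, -3.012]
contact_force: [-0.1, 0.6, -1.0]
finger_gap: 0.43
grasp_force: 30.0
clock: 17.85
ee_pos: [510.7, -5.6, 203.4]
tcp_rot: [3.142, -0.001, -3.012]
contact_force: [0.9, 0.2, -0.5]
finger_gap: 0.429
grasp_force: 30.0
clock: 18.85
ee_pos: [504.9, -208.0, 203.4]
tcp_rot: [3.141, -0.001, -3.012]
contact_force: [0.1, -0.3, 0.2]
finger_gap: 0.431
grasp_force: 30.0
[ 504.91774556 -207.97321312  203.38787246] [ 3.14132735e+00 -6.20103781e-04 -3.01216285e+00]
units -0.05696565748599193 -3.4117008290877813
wrist [[194, 244], [209, 331], [236, 292]] [[428, 331], [444, 250], [442, 244]]
```

View pics/t4.png

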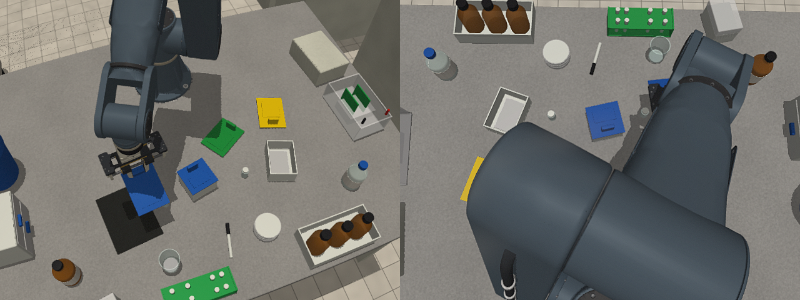

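The tub is open and standing, and the lid is held tilted next to the mat. Finishing the traverse and lowering.

```bash
python3 -m creep '{"travel":[[-0.06,-1,0],[0,-1,0],[0,-1,0],[0,-0.41,0.2],[0,0,0.7],[0,0,0.8],[0,0,0.8],[0,0,0.8]],"twist":[0,0,0,0,0,0,0,0],"fingers":[0.3,0.3,0.3,0.3,0.3,0.3,0.3,0.3]}'
python3 -m creep '{"travel":[[0,0,0.7],[0,0,0.5],[0,0,0.3],[0,0,0.1],[0,0,0],[0,0,0],[0,0,0],[0,0,0]],"twist":[0,0,0,0,0,0,0,0],"fingers":[0.3,0.3,0.3,0.3,0.3,0.3,0.3,0.3]}'
python3 - <<'E'
from h import *
s=get_state();print(s["ee_pos"],s["contact_force"])
b=read_camera("scene");cs=corners(b,(130,230,330,420));i=camera_info("scene");print(cs)
print("far corner estimates at z~20",[at(i,u,v,20)[:2].round() for u,v in cs])
w=read_camera("wrist");c=np.hstack([cv2.resize(b[250:420,140:310],(380,380)),cv2.resize(w,(400,380))])
cv2.imwrite("pics/t5.png",c[:,:,::-1])
E
```

```text
clock: 20.0
ee_pos: [518.3, -289.9, 119.2]
tcp_rot: [3.14, -0.001, -3.007]
contact_force: [0.4, -0.5, -1.1]
finger_gap: 0.428
grasp_force: 30.0
clock: 21.0
ee_pos: [518.8, -291.1, 81.3]
tcp_rot: [-3.141, 0.0, -3.008]
contact_force: [-0.5, -0.5, -1.3]
finger_gap: 0.425
grasp_force: 30.0
[ 518.79487854 -291.1259334    81.31326058] [-0.47666189 -0.52350945 -1.28232115]
[[215, 306], [209, 308], [206, 318], [200, 309], [184, 315], [184, 328], [175, 323], [170, 326], [194, 383], [241, 362]]
far corner estimates at z~20 [array([ 481., -243.]), array([ 482., -257.]), array([ 503., -270.]), array([ 477., -277.]), array([ 480., -314.]), array([ 510., -321.]), array([ 492., -338.]), array([ 496., -350.]), array([ 638., -331.]), array([ 625., -224.])]
```

```bash
python3 -m creep '{"travel":[[0,0,0.1],[0,0,0.1],[0,0,0.1],[0,0,0.08],[0,0,0],[0,0,0],[0,0,0],[0,0,0]],"twist":[0,0,0,0,0,0,0,0],"fingers":[0.3,0.3,0.3,0.3,0.3,0.3,0.3,0.3]}'
python3 - <<'E'
from h import *
s=get_state();print(s["ee_pos"],s["contact_force"])
b=read_camera("scene");cs=corners(b,(130,230,330,420));print(cs[-2:])
w=read_camera("wrist");print("wrist",corners(w,(100,150,560,480))[:2])
E
```

```text
clock: 22.1
ee_pos: [518.8, -291.1, 71.7]
tcp_rot: [-3.141, 0.0, -3.007]
contact_force: [-0.4, 0.2, -0.5]
finger_gap: 0.426
grasp_force: 30.0
[ 518.77957747 -291.07837491   71.70917716] [-0.42991786  0.24315845 -0.54826607]
[[195, 384], [241, 364]]
wrist [[193, 247], [209, 331]]
```

```bash
python3 -m creep '{"travel":[[0,0,0.06],[0,0,0.06],[0,0,0.06],[0,0,0.06],[0,0,0.05],[0,0,0],[0,0,0],[0,0,0]],"twist":[0,0,0,0,0,0,0,0],"fingers":[0.3,0.3,0.3,0.3,0.3,0.3,0.3,0.3]}'
python3 - <<'E'
from h import *
s=get_state();print(s["ee_pos"],s["contact_force"],s["ft_torque"])
b=read_camera("scene");cs=corners(b,(130,230,330,420));print(cs[-2:])
w=read_camera("wrist");print("wrist",corners(w,(100,150,560,480))[:2])
E
```

```text
clock: 23.2
ee_pos: [518.8, -291.2, 64.5]
tcp_rot: [-3.141, 0.0, -3.008]
contact_force: [-1.9, -0.3, 2.2]
finger_gap: 0.428
grasp_force: 30.0
[ 518.79296013 -291.15259215   64.4891074 ] [-1.91502256 -0.25042775  2.20979955] [-0.00020377  0.09890943 -0.03596463]
[[197, 386], [242, 365]]
wrist [[193, 248], [208, 331]]
```

Contact: +2.2 N upward with the far edge on the mat. Now light grip and swing the tab down along the arc.

```bash
python3 -m creep '{"travel":[[0,0,0],[0,0,0],[0.08,0,0.16],[0.08,0,0.16],[0.07,0,0.16],[0.07,0,0.16],[0.06,0,0.16],[0.05,0,0.1]],"twist":[0,0,0,0,0,0,0,0],"fingers":[0.4293,0.4293,0.4293,0.4293,0.4293,0.4293,0.4293,0.4293]}'
python3 -m creep '{"travel":[[0.04,0,0.1],[0.03,0,0.1],[0.02,0,0.08],[0,0,0],[0,0,0],[0,0,0],[0,0,0],[0,0,0]],"twist":[0,0,0,0,0,0,0,0],"fingers":[0.4293,0.4293,0.4293,0.4293,0.4293,0.4293,0.4293,0.4293]}'
python3 - <<'E'
from h import *
s=get_state();print(s["ee_pos"],s["contact_force"])
b=read_camera("scene");cs=corners(b,(130,230,330,420));i=camera_info("scene");print(cs)
print("lid rect z=14",lid_rect("scene",b,i,14,(130,290,330,420)))
w=read_camera("wrist");c=np.hstack([cv2.resize(b[250:420,140:310],(380,380)),cv2.resize(w,(400,380))])
cv2.imwrite("pics/t6.png",c[:,:,::-1])
E
```

```text
clock: 24.3
ee_pos: [508.5, -292.4, 41.6]
tcp_rot: [3.141, -0.0, -3.008]
contact_force: [0.4, 0.2, -1.1]
finger_gap: 0.429
grasp_force: 1.6
clock: 25.3
ee_pos: [506.4, -292.7, 34.9]
tcp_rot: [-3.142, 0.0, -3.007]
contact_force: [-0.4, -0.2, -1.0]
finger_gap: 0.426
grasp_force: 1.6
[ 506.38135785 -292.7246214    34.91317307] [-0.36660501 -0.17920033 -1.03148198]
[[216, 310], [207, 322], [202, 314], [185, 321], [187, 331], [173, 329], [195, 384], [241, 364]]
lid rect z=14 ((561.6848754882812, -286.366943359375), (148.10855102539062, 107.7154541015625), 7.35586404800415)
```

View pics/t6.png

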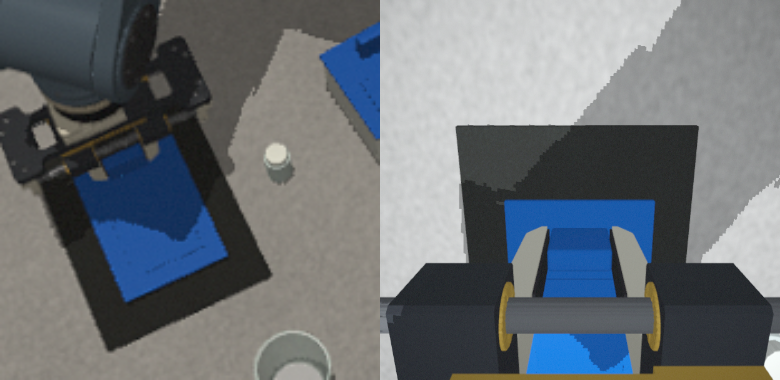

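The lid lies centred on the mat, flat or nearly so. One more millimetre down under the light grip, then release and retreat.

```bash
python3 -m creep '{"travel":[[0,0,0.04],[0,0,0.04],[0,0,0],[0,0,0],[0,0,0],[0,0,0],[0,0,0],[0,0,0]],"twist":[0,0,0,0,0,0,0,0],"fingers":[0.4293,0.4293,0.4293,0.435,0.45,0.6,0.8,1]}'
python3 -m creep '{"travel":[[0,0,0],[0,0,-0.3],[0,0,-0.8],[0,0,-1],[0,0,-1],[0,0,-1],[0,0,-1],[0,0,-1]],"twist":[0,0,0,0,0,0,0,0],"fingers":[1,1,1,1,1,1,1,1]}'
python3 -m creep '{"travel":[[1,0,0],[1,0,0],[1,0,0],[1,0,0],[1,0,0],[0,0,0],[0,0,0],[0,0,0]],"twist":[0,0,0,0,0,0,0,0],"fingers":[1,1,1,1,1,1,1,1]}'
python3 - <<'E'
from h import *
b=read_camera("scene");i=camera_info("scene")
print(lid_rect("scene",b,i,14,(130,250,330,420)))
a=read_camera("wrist");cv2.imwrite("pics/f.png",np.hstack([cv2.resize(b,(400,300)),cv2.resize(a,(400,300))])[:,:,::-1])
E
```

```text
clock: 26.4
ee_pos: [506.3, -292.8, 32.9]
tcp_rot: [-3.142, -0.0, -3.008]
contact_force: [-0.3, 0.0, -0.3]
finger_gap: 0.722
grasp_force: 0.0
clock: 27.4
ee_pos: [506.4, -292.8, 187.8]
tcp_rot: [-3.141, 0.001, -3.008]
contact_force: [0.2, -0.4, -0.2]
finger_gap: 0.999
grasp_force: 0.0
clock: 28.4
ee_pos: [383.2, -309.4, 185.7]
tcp_rot: [-3.141, 0.0, -3.007]
contact_force: [-0.6, 0.4, 0.0]
finger_gap: 0.995
grasp_force: 0.0
((561.5458374023438, -286.4477233886719), (148.37535095214844, 107.87855529785156), 7.398167133331299)
```

View pics/f.png

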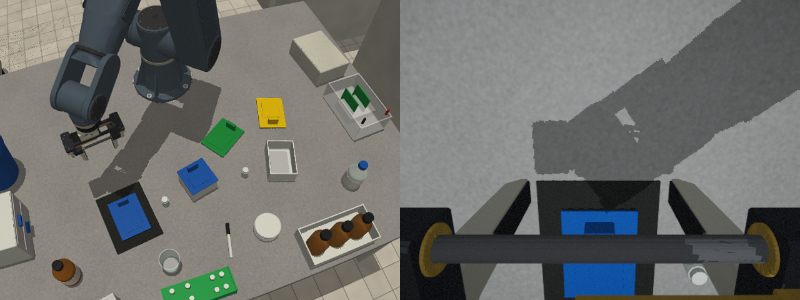

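The final view shows the lid flat, tab up, in the middle of the mat (scene-half pixel (130,213)). The open tub stands in place at (281,160), and nothing else has been disturbed.

```bash
python3 -c "
from workcell import *
print(job_done())"
```

```text
the job is handed in; nothing more can be done
None
```

The long tub's lid is off and lying flat, tab up, within a few mm of the mat's centre, and the job is handed in; but before the proper tab-first tip I lifted the lid nearly flat once, possibly twice, and set it back (may count against the order), and my first push slid the tub about 2–3 mm.

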